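Reset the notched stop and butt the crate of balls against it

ROBOT

A 7-joint arm with a two-finger parallel gripper is mounted at the origin on the work surface. World frame = base frame: x ahead of the robot, y to its left, z up, the work surface at z = 0. Lengths are in m, angles in rad, forces in N, time in s.
With the tool pointing down it reaches from about 0.4 to 0.85 m from the base axis. Payload 4.5 kg.
Tool frame: the origin (TCP) lies at the very end of the fingers, on their centre line; the grasp point (between the pads) lies 19 mm behind it; z points along the fingers, y is the line along which they close (so a half turn about z gives the same grasp; the last joint's range is limited). The gripper opens to 85 mm and grips with 20 to 120 N. Pads are 22 mm wide; open, the fingers measure 114 mm over their backs; the gripper's body (76 mm by 85 mm) begins 54 mm behind the grasp point. The pads swing forward as they close: fully open they stand 13 mm farther back than shut.
Start: joints at [-1.259, 0.689, -0.195, 1.565, 0.157, 0.902, -0.215], TCP at [0.171, 0.601, 0.231] pointing down, gripper open.
Joint ranges: [-3.01, 3.01], [-0.46, 2.08], [-1.47, 1.51], [0.13, 2.56], [-1, 4.14], [0.04, 2.09], [-2.66, 2.66]. Speed limits (rad/s): [2.57, 2.57, 3.14, 3.14, 3.14, 3.14, 3.14].

INTERFACE

Orientations are given as a unit quaternion [w, x, y, z].
In Python, from cell import read_state, imaging, job, models gives the robot as it stands.
- The arm moves only by the shell command python3 -m crank 'ROWS' [FORCE]. ROWS is JSON, a list of rows, each a list of 7 numbers: the turn, a rotation vector about the tool's x, y, z in rad, then the shift along the tool's x, y, z in m, then the opening, from 0 (shut) to 1 (fully open). In form: [[wx, wy, wz, tx, ty, tz, jaw], ...]. A call has 1 to 5 rows; each row is the pose to reach, as a shift and turn from the pose commanded when the call began, along the tool's axes at that moment; what a row does not reach only later rows make up. A row lasts 1/12 s, in which the tool goes at most 41.7 mm and 7.16 degrees, less where a joint would pass 70% of its speed; a pose out of reach is approached as far as the arm can. A call with a gripper value outside its range is refused whole. The fingers move at their own pace and stop on an object; FORCE is the grip in N (left out, the last holds). Time passes only in rows, so rows that repeat a pose let the fingers close. It gives the time, the measured TCP pose, the force, the opening and the grip force at its end, in the units of the state.
- read_state(): the state, without advancing time (a new reading comes with each control period).
- imaging.capture(name): name is "scene" or "top" or "wrist"; returns a dict with "image" (480x640x3 uint8, blue, green, red), "intrinsics" (3x3 intrinsics, pixels), "T" (4x4, takes a point from camera to world coordinates). Camera axes: x right, y up, looking along -z (the intrinsics and any distortion apply to the point x, -y, -z); pixel columns grow to the right and rows downward; lengths in m; the calibration is good to about 2 mm. A picture is of the moment at which its call begins. There is no depth.
- job.job_done(): hands the job in; it is judged then, once.
Trained networks look in a picture, given as the dict that the camera call returned (one of the last four; its "shot" number tells which), for a name from the list of things; names that differ only in an ending like _2 or _b are one class to them, and where a whole thing is asked for, a point or a joint stands for the part that bears it (a point fixed in the world has none). Each returns a list of dicts, best first, with "conf" (0 to 1); they miss things now and then, are a little off and sometimes report something else, mostly with a low value. They report only what shows in the picture. A call takes as long as a camera call. They do not tell look-alikes from the thing itself.
- models.spot_in(name, picture): "location" ([row, column] in pixels, amid what is visible of it).
The state is a dict: "time_s": time; "joint_pos": joint angles; "qvel": joint speeds; "tau": joint torques, N m; "position": TCP position; "tool_rot": TCP orientation; "wrist_force": force on the tool from outside, world axes, zero at the start; "wrist_torque": the same for the moment, N m; "grip_width": opening from 0.0 (shut) to 1.0 (fully open); "grasp_force": force on a finger pad.
Only numpy, scipy, OpenCV 4.12 (cv2) and the standard library are available. Lean on these libraries where they do the work, as an engineer would, in place of code of your own. Each camera call takes 0.05 s, during which the arm holds its last target. There are 200 camera calls.

TASK

Move the sliding stop to the notch that the upright pointer marks: squeeze its lever against the fixed grip beside it, keep it squeezed while you slide the frame along, and let go so that the pawl drops into that notch. Then creep the heavy crate of steel balls along the bed, pushing the corners of its rear end in turn, until its whole front end sits flush and square against the blade of the stop, and leave everything else standing where it is.

Things in the scene. Friction and masses are not known exactly. Their poses are not given: they have to be found in the camera images.
- stop (a joint): Travel of the stop frame along its rack, m. Within 3 mm of 0 in the first notch, where it starts; grows as it slides towards the crate. Six notches 0.030 apart (0 to 0.150); travel ends at 0.156. A seated frame has 3 to 6 mm of play either way. With the lever squeezed it slides with 2.5 N of friction; else it is locked.
- lever (a joint): Squeeze lever of the stop frame, rad. 0 = released with the pawl down in a notch; about 0.18 when the pawl rests on top of a tooth; 0.26 = squeezed fully, pawl clear of the teeth. A spring returns it; full squeeze needs about 7 N at the grip height. Its hinge is 42 mm above the table top.
- squeeze_grip (a point): Between the fixed grip post (grey plate, 36 mm wide) and the dark squeeze lever (34 mm wide) of the stop frame, 100 mm above the table; both end at 115 mm. Axes: y along the rack, away from the crate; x across it, away from the robot; z up. Outer faces: post y = +24 mm; lever -29 mm here, -33 mm at its top, -13 mm when squeezed. Pinch along y from above; the rest of the frame is below 60 mm.
- pawl_beak (a point): Point on the stop frame over the tip of its pawl (the part that drops into the rack), 27 mm above the table, at the height of the tooth tops; same axes as squeeze_grip. When it is level with the pointer along the rack (same y in these axes) the pawl is over the middle of the marked notch.
- pointer: Fixed steel pointer behind the rack (far side from the robot): upright tab 53 mm high with a tongue on top towards the rack. It marks one of three notches (stop at 0.060, 0.090 or 0.120); low square plugs, 12 mm high, stand beside the other two. Origin: centre of its underside, level along the rack with the middle of its notch; axes as squeeze_grip.
- stop_face (a point): On the crate-side face of the stop's steel blade, 30 mm above the table, where the middle of the crate's front should come. Axes as squeeze_grip: the face looks to -y, the crate lies on the -y side. The blade is a strip 10 to 58 mm above the table, reaching 85 mm to -x and 130 mm to +x of this point. It moves with the stop.
- crate_mid (a point): Centre of the open blue crate full of polished steel balls (one solid piece, about 1.5 kg): 130 mm across (its x), 170 mm long (its y), 55 mm high, on the aluminium bed, whose top is 6 mm above the table. Its y axis points to the front end, facing the blade. It starts turned up to 0.2 rad, 60 to 160 mm short of the blade's final place.
- crate_front (a point): Middle of the crate's front end face, 85 mm in front of its centre, 24 mm above its underside.
- jar: White jar, 56 mm wide, 75 mm high, on the bed beyond the stop: leave alone. Origin under its centre.
- knob_ball: Turned steel ball knob on a foot, 60 mm wide, 71 mm high, on the bed beyond the stop: leave alone. Origin under its centre.
- wrench: Wrench lying on the table to the left: leave alone.
- hammer: Hammer lying on the table to the right: leave alone.
- brush: Brush lying on the table to the left, nearer the robot than the wrench: leave alone.
- can: Steel can, 66 mm wide, 115 mm high, at the back of the table: leave alone.
- rod_bin: Blue bin of brown rods, 180 x 120 x 60 mm, on the right of the table: leave alone.
Not all that is in view belongs to the job. What is shaped like the part that bears crate_mid but pink is not meant.

How it is judged:
On the way, in this order (a step that is already met when the one before it is completed fails the run):
1. the lever is held squeezed while the frame slides off its first notch (value of joint lever above 0.19 rad and value of joint stop above 0.02 m), for 0.1 s.
2. the lever is let go and the pawl is down in the notch beside the pointer (value of joint lever below 0.06 rad and y of pawl_beak in the frame of pointer between -0.01 and 0.01 m), for 0.3 s.
3. the crate's front end is flush and square against the blade (y of crate_front in the frame of stop_face above -0.006 m and angle between the y axis of crate_front and the y axis of stop_face, either way round below 0.06 rad), for 0.2 s.
At the end, for the whole second after the job is handed in: Lever released (under 0.06 rad), pawl in the notch beside the pointer (within 10 mm); the crate flat and still, its front within 6 mm of the blade and square to it within 0.06 rad, its middle between 40 mm to -x and 65 mm to +x of stop_face (all of step 2 and all of step 3 and y of crate_front in the frame of stop_face below 0.006 m and x of crate_front in the frame of stop_face between -0.04 and 0.065 m and angle between crate_mid's own z axis and vertical below 0.05 rad and linear speed of crate below 0.01 m/s); the robot touches nothing.
It fails at once if the crate is tipped (angle between crate_mid's own z axis and vertical above 0.25 rad).
It fails at once if a bystander (jar, ball knob, wrench, hammer, brush, can, rod bin) is pushed more than 25 mm from its place (distance of any of jar, knob_ball, wrench, hammer, brush, can, rod_bin from where it was at the start of the episode above 0.025 m).
It also fails if it takes over 72 s, if anything falls off the work surface, if the arm or the gripper's body presses on something with over 40 N, if the wrist force passes 120 N, or if a joint passes its speed limit or range.

## Working session

There is one attempt and no reset: what is moved stays moved. The work goes in short steps, Python scripts to look and compute and a shell command to move; the robot and the scene stay as the last step left them, time stands still between calls to the robot, and variables do not carry over. Pictures are saved under pics/ and viewed, at most 10 in all, crops included, and the job is handed in when it is done.

```bash
ls; mkdir -p pics; cat > h.py <<'E'
import numpy as np, cv2
from cell import read_state, imaging, job, models
from scipy.spatial.transform import Rotation as R
def ray(p,rc):
    K=np.array(p["intrinsics"]);T=np.array(p["T"])
    d=np.linalg.inv(K)@[rc[1],rc[0],1.]
    return T[:3,3],T[:3,:3]@(d*[1,-1,-1])
def atz(p,rc,z):
    o,d=ray(p,rc);return o+d*(z-o[2])/d[2]
def tri(a,b):
    A=np.zeros((3,3));B=np.zeros(3)
    for p,rc in (a,b):
        o,d=ray(p,rc);d=d/np.linalg.norm(d);M=np.eye(3)-np.outer(d,d);A+=M;B+=M@o
    return np.linalg.solve(A,B)
def proj(p,X):
    K=np.array(p["intrinsics"]);T=np.array(p["T"])
    c=T[:3,:3].T@(np.array(X)-T[:3,3]);q=K@(c*[1,-1,-1]);return q[1]/q[2],q[0]/q[2]
def tool(dw):
    s=read_state();q=s["tool_rot"];r=R.from_quat([q[1],q[2],q[3],q[0]]);return r.inv().apply(dw)
E
python3 - <<'E'
from h import *
s=read_state();print({k:np.round(v,3) for k,v in s.items()})
ps={n:imaging.capture(n) for n in("scene","top")}
for n,p in ps.items():
    cv2.imwrite(f"pics/{n}0.png",p["image"]);print(n,p.keys(),np.round(p["T"],3).tolist())
    for k in("squeeze_grip","pawl_beak","pointer","stop_face","crate_mid","crate_front"):
        print(k,[(np.round(x["location"]).tolist(),round(x["conf"],2)) for x in models.spot_in(k,p)][:4])
E
```

```text
pics
{'time_s': np.float64(0.0), 'joint_pos': array([-1.259,  0.69 , -0.194,  1.566,  0.157,  0.902, -0.215]), 'qvel': array([-0.002, -0.   ,  0.001,  0.001, -0.   , -0.001, -0.001]), 'tau': array([-0.0000e+00, -5.3960e+01, -1.2660e+00, -1.5854e+01,  9.0000e-03,
        9.0000e-03, -0.0000e+00]), 'position': array([0.171, 0.6  , 0.23 ]), 'tool_rot': array([-0.   ,  0.138,  0.99 , -0.001]), 'wrist_force': array([ 0.251,  0.339, -0.579]), 'wrist_torque': array([-0.024,  0.003, -0.007]), 'grasp_force': np.float64(0.0), 'grip_width': np.float64(0.995)}
scene dict_keys(['image', 'intrinsics', 'T', 'shot']) [[-0.786, -0.429, 0.445, 1.183], [0.618, -0.558, 0.554, 0.803], [0.01, 0.71, 0.704, 1.131], [0.0, 0.0, 0.0, 1.0]]
squeeze_grip [([316.0, 361.0], 0.59)]
pawl_beak [([320.0, 360.0], 0.58)]
pointer [([297.0, 285.0], 0.79), ([327.0, 392.0], 0.33)]
stop_face [([317.0, 359.0], 0.57)]
crate_mid [([280.0, 496.0], 0.89), ([218.0, 311.0], 0.58), ([316.0, 360.0], 0.28)]
crate_front [([221.0, 311.0], 0.95), ([278.0, 499.0], 0.78)]
top dict_keys(['image', 'intrinsics', 'T', 'shot']) [[0.011, 0.989, -0.15, 0.265], [-1.0, 0.012, 0.011, -0.008], [0.013, 0.15, 0.989, 1.874], [0.0, 0.0, 0.0, 1.0]]
squeeze_grip [([220.0, 249.0], 0.65)]
pawl_beak [([217.0, 252.0], 0.95), ([266.0, 355.0], 0.51)]
pointer []
stop_face [([222.0, 248.0], 0.87)]
crate_mid [([266.0, 353.0], 0.89), ([338.0, 214.0], 0.84), ([238.0, 230.0], 0.72)]
crate_front [([337.0, 209.0], 0.77), ([263.0, 355.0], 0.58)]
```

View pics/scene0.png

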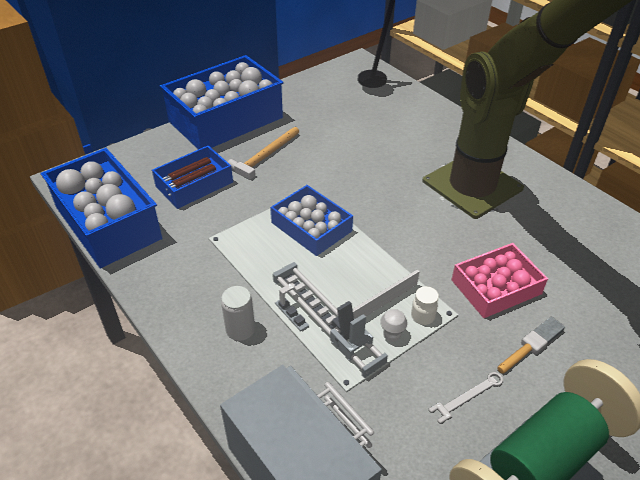

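View pics/top0.png

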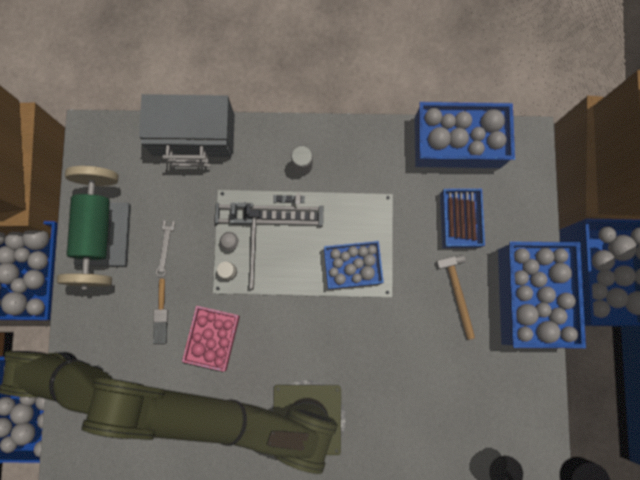

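Scene picture: the stop frame is at about (row 320, col 350), with the dark lever and grey post. The blue crate is at (218, 311). Top picture: blade at col 252, frame at (213, 240), pointer and plugs at (198, 275–300), crate at (266, 353).
Look-alikes for the crate: pink box (280, 499 scene; 338, 212 top), big ball bins (100, 222 and 205, 100 scene) and rod bin (175, 192). I choose the small blue one on the bed, at (218, 311). For the stop, the rails of the grey box (410, 345) are only background.

```bash
python3 - <<'E'
import cv2,numpy as np
a=cv2.imread("pics/scene0.png")[180:390,265:400];b=cv2.imread("pics/top0.png")[185:300,205:400]
a=cv2.resize(a,None,fx=2.85,fy=2.85,interpolation=3);b=cv2.resize(b,None,fx=2.05,fy=2.05,interpolation=3)
o=np.zeros((600,800,3),np.uint8);o[:a.shape[0],:a.shape[1]]=a[:600];o[:b.shape[0],390:390+b.shape[1]]=b[:, :410];cv2.imwrite("pics/crop1.png",o)
E
```

```text
(no output)
```

View pics/crop1.png

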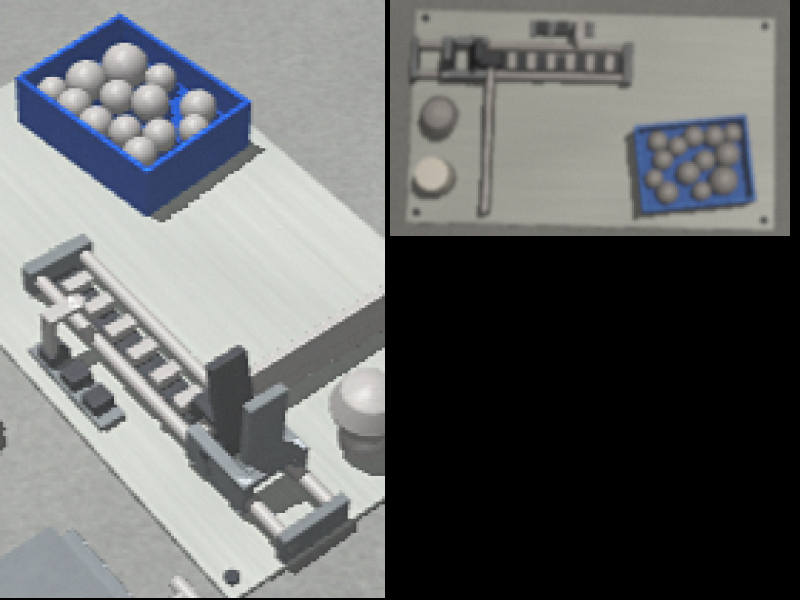

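```bash
python3 - <<'E'
from h import *
S=imaging.capture("scene");T=imaging.capture("top")
sc=lambda x,y:(180+y/2.85,265+x/2.85); tc=lambda x,y:(185+y/2.05,205+(x-390)/2.05)
f=lambda n,p,rc,z:print(n,np.round(atz(p,rc,z),3))
f("post top",S,sc(268,395),.115);f("lever top",S,sc(228,357),.115)
f("screw L far",S,sc(232,577),.006);f("screw",T,tc(425,18),.006);f("screw",T,tc(764,26),.006);f("screw",T,tc(416,212),.006);f("screw",T,tc(764,220),.006)
f("ptr foot",S,sc(50,355),.012);f("plug1",S,sc(78,372),.012);f("plug2",S,sc(100,397),.012);f("tongue tip S",S,sc(85,300),.053);f("tongue T",T,tc(572,40),.053)
f("plug T",T,tc(540,29),.012);f("plug T",T,tc(561,29),.012);f("ptr T",T,tc(588,30),.012)
for i,c in enumerate([(18,77),(120,14),(250,100),(150,170)]):f("crateS%d"%i,S,sc(*c),.061)
for i,c in enumerate([(635,127),(744,117),(753,202),(643,213)]):f("crateT%d"%i,T,tc(*c),.061)
f("bladeT",T,tc(485,213),.058);f("bladeT",T,tc(490,75),.058)
f("knob",T,tc(438,118),.05);f("jar",T,tc(433,176),.075)
W=imaging.capture("wrist");s=read_state();print(np.round(W["T"],3),W["intrinsics"],s["position"])
E
```

```text
post top [0.628 0.233 0.115]
lever top [0.628 0.189 0.115]
screw L far [0.697 0.283 0.006]
screw [0.697 0.281 0.006]
screw [ 0.691 -0.249  0.006]
screw [0.394 0.284 0.006]
screw [ 0.388 -0.247  0.006]
ptr foot [0.684 0.037 0.012]
plug1 [0.677 0.065 0.012]
plug2 [0.678 0.096 0.012]
tongue tip S [0.648 0.036 0.053]
tongue T [0.655 0.049 0.053]
plug T [0.68  0.101 0.012]
plug T [0.681 0.068 0.012]
ptr T [0.68  0.026 0.012]
crateS0 [ 0.543 -0.208  0.061]
crateS1 [ 0.417 -0.222  0.061]
crateS2 [ 0.397 -0.057  0.061]
crateS3 [ 0.521 -0.042  0.061]
crateT0 [ 0.521 -0.047  0.061]
crateT1 [ 0.539 -0.211  0.061]
crateT2 [ 0.411 -0.223  0.061]
crateT3 [ 0.393 -0.06   0.061]
bladeT [0.39  0.174 0.058]
bladeT [0.598 0.172 0.058]
knob [0.533 0.249 0.05 ]
jar [0.443 0.25  0.075]
[[ 0.274 -0.92  -0.28   0.101]
 [ 0.962  0.262  0.08   0.621]
 [-0.    -0.291  0.957  0.372]
 [ 0.     0.     0.     1.   ]] [[415.02495754   0.         319.96740431]
 [  0.         415.02495754 237.44311293]
 [  0.           0.           1.        ]] [0.1713757  0.60107474 0.23132942]
```

The crop shows the plugs at (78, 375) and (100, 400) and the pointer tab at the crate-side end (50, 330). So the marked notch is stop = 0.120, about y 0.037, and the crate choice is confirmed. Moving above the grip.

```bash
python3 -m crank '[[0,0,-0.266,-0.176,-0.083,0,1],[0,0,-0.266,-0.176,-0.083,0,1],[0,0,-0.266,-0.176,-0.083,0,1],[0,0,-0.266,-0.176,-0.083,0,1],[0,0,-0.266,-0.176,-0.083,0,1]]' 30
python3 -m crank '[[0,0,0,-0.148,-0.127,0,1],[0,0,0,-0.148,-0.127,0,1],[0,0,0,-0.148,-0.127,0,1],[0,0,0,-0.148,-0.127,0,1],[0,0,0,-0.148,-0.127,0,1]]'
python3 -m crank '[[0,0,0,-0.148,-0.127,0,1],[0,0,0,-0.148,-0.127,0,1],[0,0,0,-0.148,-0.127,0,1],[0,0,0,-0.148,-0.127,0,1],[0,0,0,-0.148,-0.127,0,1]]'
python3 - <<'E'
from h import *
p=imaging.capture("wrist");cv2.imwrite("pics/w1.png",p["image"]);print(np.round(p["T"],4).tolist());s=read_state();print(s["position"],s["tool_rot"])
for k in("squeeze_grip","pawl_beak","pointer"):print(k,[(x["location"],x["conf"]) for x in models.spot_in(k,p)][:3])
E
```

```text
time_s: 1.27
position: [0.3219, 0.4692, 0.2312]
tool_rot: [0.001, 0.008, 1.0, -0.001]
wrist_force: [1.0, 0.1, -0.2]
grip_width: 1.003
grasp_force: 0.0
time_s: 1.68
position: [0.4681, 0.34, 0.2313]
tool_rot: [0.001, 0.008, 1.0, -0.001]
wrist_force: [1.2, -0.4, -0.1]
grip_width: 1.002
grasp_force: 0.0
time_s: 2.1
position: [0.6143, 0.2107, 0.2312]
tool_rot: [0.001, 0.008, 1.0, -0.001]
wrist_force: [0.2, 0.1, 0.7]
grip_width: 1.002
grasp_force: 0.0
[[0.0164, -0.9559, -0.2932, 0.5403], [0.9999, 0.0149, 0.0073, 0.2119], [-0.0026, -0.2933, 0.956, 0.3719], [0.0, 0.0, 0.0, 1.0]]
[0.61872552 0.20499632 0.23086488] [ 0.0029878   0.01199221  0.99991883 -0.00309635]
squeeze_grip [([199.6, 292.7], 0.74)]
pawl_beak [([203.2, 290.7], 0.83), ([8.5, 367.3], 0.75)]
pointer [([276.6, 112.8], 0.88), ([104.3, 368.6], 0.24)]
```

View pics/w1.png

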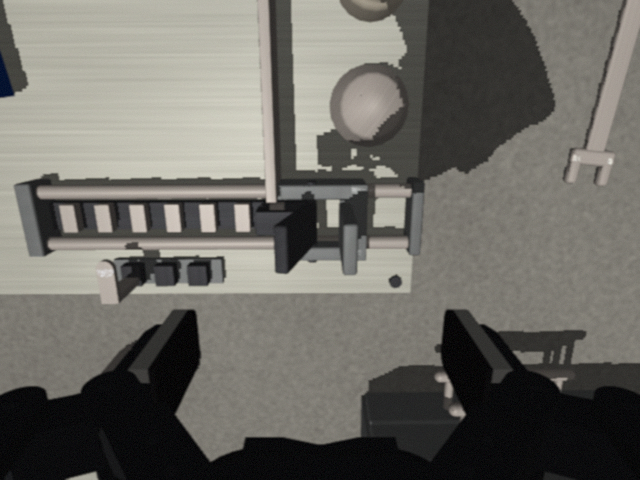

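Wrist view: dark lever top at about (row 245, col 280), post top at (250, 349), pointer tongue at (268, 107), plugs at (272, 165) and (272, 199); the third dark square is the tab's foot at (272, 133).

```bash
python3 - <<'E'
from h import *
p=imaging.capture("wrist")
g=p["image"];cv2.imwrite("pics/w1c.png",cv2.resize(g[170:310,80:440],(792,308),interpolation=2))
for n,rc,z in[("lev far",(272,281),.115),("lev far L",(272,275),.115),("lev nearL",(240,275),.115),("post far",(273,349),.115),("post farR",(273,357),.115),("post farL",(273,343),.115),("post near",(225,349),.115),("plug",(272,165),.012),("plug",(272,199),.012),("foot",(272,133),.012),("tongue",(268,107),.053),("bladeL",(200,268),.058),("screw",(281,395),.006)]:print(n,np.round(atz(p,rc,z),4))
s=read_state();print(s["position"],s["tool_rot"])
E
```

```text
lev far [0.6392 0.1882 0.115 ]
lev far L [0.6391 0.1843 0.115 ]
lev nearL [0.6169 0.1853 0.115 ]
post far [0.6405 0.2334 0.115 ]
post farR [0.6406 0.2387 0.115 ]
post farL [0.6404 0.2294 0.115 ]
post near [0.6075 0.2331 0.115 ]
plug [0.6784 0.0695 0.012 ]
plug [0.6789 0.1011 0.012 ]
foot [0.678  0.0397 0.012 ]
tongue [0.6582 0.0389 0.053 ]
bladeL [0.6022 0.1746 0.058 ]
screw [0.693  0.2848 0.006 ]
[0.61007351 0.21647503 0.2311628 ] [-5.18842777e-04  5.49426345e-03  9.99984609e-01  5.70728880e-04]
```

View pics/w1c.png

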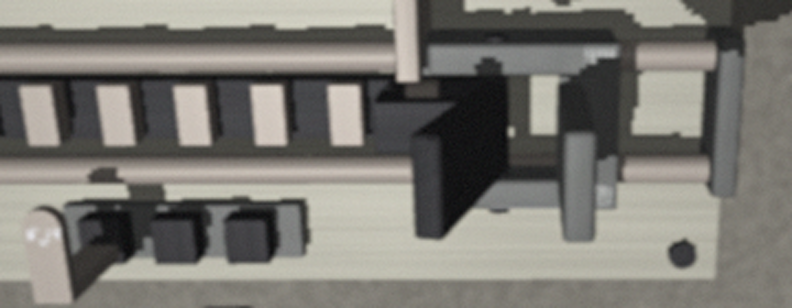

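```bash
python3 -m crank '[[0,0,0,0,0,0,1],[0,0,0,0,0,0,1],[0,0,0,0,0,0,1],[0,0,0,0,0,0,1],[0,0,0,0,0,0,1]]'
python3 - <<'E'
from h import *
ref=cv2.imread("pics/w1.png")[200:300,225:380]
for i in range(2):
    p=imaging.capture("wrist");r=cv2.matchTemplate(p["image"],ref,5);_,v,_,l=cv2.minMaxLoc(r);dx,dy=l[0]-225,l[1]-200
    print(v,dx,dy,np.round(p["T"][:3,3],4),read_state()["position"],read_state()["tool_rot"])
    for n,rc,z in[("levL",(255+dy,275+dx),.115),("postR",(255+dy,357+dx),.115),("far",(273+dy,349+dx),.115),("near",(225+dy,349+dx),.115)]:print(n,np.round(atz(p,rc,z),4))
cv2.imwrite("pics/w2.png",p["image"])
E
```

```text
time_s: 2.77
position: [0.6106, 0.216, 0.2314]
tool_rot: [0.0, 0.005, 1.0, 0.0]
wrist_force: [-0.5, 0.4, -0.1]
grip_width: 1.003
grasp_force: 0.0
0.9856902956962585 -7 4 [0.5369 0.2165 0.3722] [0.61066926 0.21586391 0.23139351] [5.14039072e-05 5.56902852e-03 9.99984491e-01 3.93940533e-05]
levL [0.6297 0.1813 0.115 ]
postR [0.6303 0.2352 0.115 ]
far [0.643 0.23  0.115]
near [0.6097 0.2299 0.115 ]
0.9875756502151489 -7 4 [0.537  0.2164 0.3722] [0.61075389 0.21570028 0.23138051] [5.22086441e-05 5.73055177e-03 9.99983579e-01 2.66917777e-05]
levL [0.6298 0.1811 0.115 ]
postR [0.6304 0.2351 0.115 ]
far [0.6431 0.2298 0.115 ]
near [0.6098 0.2297 0.115 ]
```

```bash
python3 -m crank '[[0,0,0,-0.017,-0.007,0,1],[0,0,0,-0.017,-0.007,0.04,1],[0,0,0,-0.017,-0.007,0.075,1],[0,0,0,-0.017,-0.007,0.10,1],[0,0,0,-0.017,-0.007,0.11,1]]'
python3 -m crank '[[0,0,0,0,0,0.02,1],[0,0,0,0,0,0.04,1],[0,0,0,0,0,0.04,1],[0,0,0,0,0,0.04,1],[0,0,0,0,0,0.04,1]]'
python3 - <<'E'
from h import *
p=imaging.capture("wrist");g=p["image"];cv2.imwrite("pics/w3.png",g);print(read_state()["position"])
E
```

```text
time_s: 3.28
position: [0.6253, 0.207, 0.1171]
tool_rot: [-0.003, 0.006, 1.0, -0.001]
wrist_force: [-0.6, -0.0, 0.2]
grip_width: 1.001
grasp_force: 0.0
time_s: 3.7
position: [0.6289, 0.2089, 0.0829]
tool_rot: [0.001, 0.006, 1.0, 0.001]
wrist_force: [-0.2, 0.3, -0.6]
grip_width: 1.001
grasp_force: 0.0
[0.62911428 0.20898257 0.08325008]
```

View pics/w3.png

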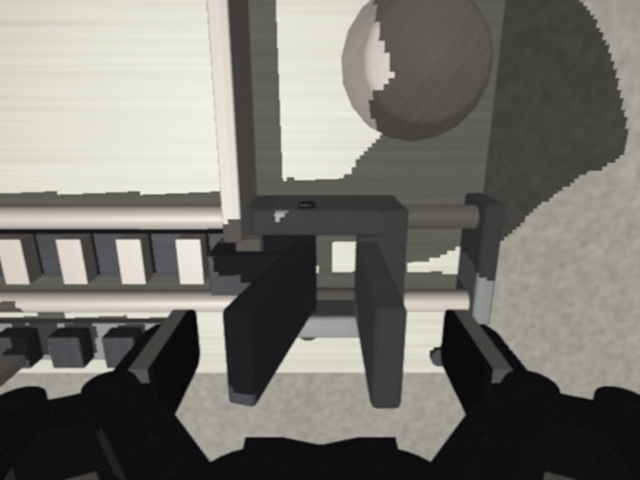

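Both post (col 385) and lever (col 260) are between the fingers. Closing.

```bash
python3 -m crank '[[0,0,0,0,0.003,0,0.75],[0,0,0,0,0.006,0,0.65],[0,0,0,0,0.008,0,0.55],[0,0,0,0,0.008,0,0.4],[0,0,0,0,0.008,0,0.3]]' 30
python3 -m crank '[[0,0,0,0,0,0,0.3],[0,0,0,0,0,0,0.3],[0,0,0,0,0,0,0.3],[0,0,0,0,0,0,0.3],[0,0,0,0,0,0,0.3]]'
```

```text
time_s: 4.17
position: [0.6289, 0.2185, 0.0831]
tool_rot: [0.002, 0.005, 1.0, 0.002]
wrist_force: [-0.5, 1.4, 7.9]
grip_width: 0.419
grasp_force: 31.8
time_s: 4.58
position: [0.6289, 0.2186, 0.0831]
tool_rot: [0.002, 0.005, 1.0, 0.002]
wrist_force: [-0.4, 0.9, 7.1]
grip_width: 0.421
grasp_force: 31.8
```

```bash
python3 -m crank '[[0,0,0,0,-0.01,0,0.3],[0,0,0,0,-0.025,0,0.3],[0,0,0,0,-0.04,0,0.3],[0,0,0,0,-0.055,0,0.3],[0,0,0,0,-0.07,0,0.3]]'
python3 -m crank '[[0,0,0,0,-0.015,0,0.3],[0,0,0,0,-0.03,0,0.3],[0,0,0,0,-0.042,0,0.3],[0,0,0,0,-0.05,0,0.3],[0,0,0,0,-0.05,0,0.3]]'
python3 -m crank '[[0,0,0,0,0,0,0.3],[0,0,0,0,0,0,0.3],[0,0,0,0,0,0,0.3]]'
python3 - <<'E'
from h import *
p=imaging.capture("scene");t=imaging.capture("top")
a=cv2.resize(p["image"][180:390,265:400],None,fx=2.85,fy=2.85,interpolation=3);b=cv2.resize(t["image"][185:300,205:400],None,fx=2.05,fy=2.05,interpolation=3)
o=np.zeros((600,800,3),np.uint8);o[:a.shape[0],:a.shape[1]]=a[:600];o[:b.shape[0],390:390+b.shape[1]]=b[:,:410];cv2.imwrite("pics/crop2.png",o)
w=imaging.capture("wrist");cv2.imwrite("pics/w4.png",w["image"])
E
```

```text
time_s: 5.0
position: [0.6281, 0.1502, 0.0831]
tool_rot: [0.002, 0.005, 1.0, 0.003]
wrist_force: [-0.4, 5.3, 6.7]
grip_width: 0.426
grasp_force: 34.3
time_s: 5.42
position: [0.6274, 0.0956, 0.0831]
tool_rot: [0.001, 0.006, 1.0, 0.0]
wrist_force: [-1.0, -2.4, 10.2]
grip_width: 0.421
grasp_force: 29.7
time_s: 5.67
position: [0.6275, 0.0962, 0.0831]
tool_rot: [0.001, 0.006, 1.0, 0.0]
wrist_force: [-1.9, -3.2, 11.1]
grip_width: 0.421
grasp_force: 29.4
```

View pics/w4.png

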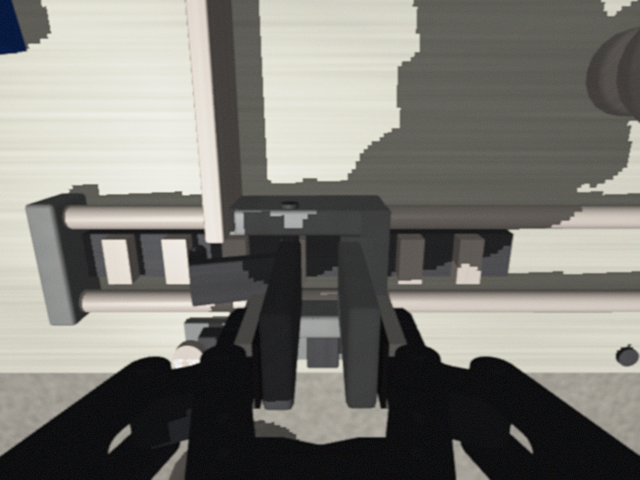

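```bash
python3 -m crank '[[0,0,0,0,0.002,0,0.3],[0,0,0,0,0.002,0,0.3],[0,0,0,0,0.002,0,0.6],[0,0,0,0,0.002,0,0.8],[0,0,0,0,-0.003,0,1]]'
python3 -m crank '[[0,0,0,0,-0.004,0,1],[0,0,0,0,-0.004,0,1],[0,0,0,0,-0.004,0,1],[0,0,0,0,-0.004,0,1],[0,0,0,0,-0.004,-0.01,1]]'
python3 -m crank '[[0,0,0,0,0,-0.04,1],[0,0,0,0,0,-0.08,1],[0,0,0,0,0,-0.12,1],[0,0,0,0,0,-0.14,1],[0,0,0,0,0,-0.14,1]]'
python3 -m crank '[[0,0,0,0,0,0,1],[0,0,0,0,0,0,1],[0,0,0,0,0,0,1],[0,0,0,0,0,0,1]]'
python3 - <<'E'
from h import *
w=imaging.capture("wrist");cv2.imwrite("pics/w5.png",w["image"]);print(np.round(w["T"],4).tolist(),read_state()["position"])
np.savez("w5",T=w["T"],K=w["intrinsics"])
E
```

```text
time_s: 6.23
position: [0.6263, 0.0957, 0.0813]
tool_rot: [0.0, 0.005, 1.0, 0.001]
wrist_force: [0.1, 0.6, 0.8]
grip_width: 0.83
grasp_force: 0.0
time_s: 6.65
position: [0.6249, 0.0893, 0.0898]
tool_rot: [-0.002, 0.006, 1.0, -0.0]
wrist_force: [0.8, 0.2, -0.9]
grip_width: 1.004
grasp_force: 0.0
time_s: 7.07
position: [0.6298, 0.0909, 0.2381]
tool_rot: [0.006, 0.006, 1.0, 0.002]
wrist_force: [0.2, 0.9, -0.1]
grip_width: 1.003
grasp_force: 0.0
time_s: 7.4
position: [0.6254, 0.0891, 0.2297]
tool_rot: [-0.002, 0.006, 1.0, -0.0]
wrist_force: [0.2, 0.3, 0.9]
grip_width: 0.998
grasp_force: 0.0
[[0.0113, -0.9575, -0.2883, 0.5522], [0.9999, 0.0105, 0.0041, 0.0898], [-0.0009, -0.2884, 0.9575, 0.3708], [0.0, 0.0, 0.0, 1.0]] [0.62558978 0.08913361 0.2298685 ]
```

View pics/w5.png

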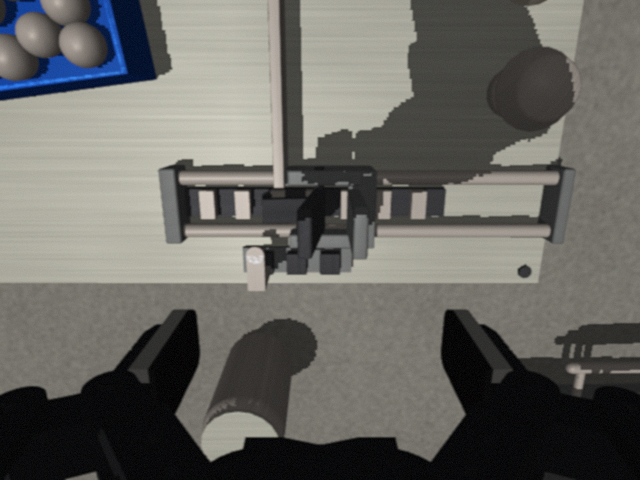

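```bash
python3 - <<'E'
from h import *
im=cv2.imread("pics/w5.png");z=np.load("w5.npz");p=dict(T=z["T"],intrinsics=z["K"])
a=cv2.resize(im[150:300,150:450],(800,400),interpolation=3)
b=cv2.resize(cv2.imread("pics/w2.png")[195:270,240:390],(400,200),interpolation=3)
o=np.zeros((600,800,3),np.uint8);o[:400]=a;o[400:,:400]=b;cv2.imwrite("pics/c5.png",o)
for c in(298,300,302,365,367,370):print(c,atz(p,(245,c),.115))
E
```

```text
298 [0.63413041 0.07437504 0.115     ]
300 [0.63414463 0.0756694  0.115     ]
302 [0.63415886 0.07696375 0.115     ]
365 [0.63460691 0.11772948 0.115     ]
367 [0.63462113 0.11902344 0.115     ]
370 [0.63464247 0.12096434 0.115     ]
```

View pics/c5.png

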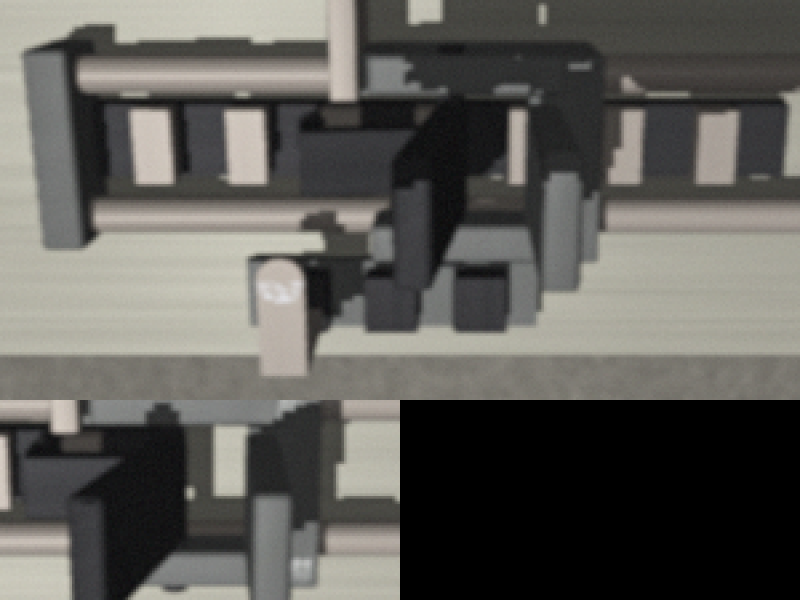

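The crop shows the lever only partly back: lever-to-post outer span is 70 px, against 82 px when released. So the pawl sits on a tooth, with the frame about 4 mm short. Re-squeezing to move it a little.

```bash
python3 -m crank '[[0,0,0,-0.002,0.007,0.04,1],[0,0,0,-0.002,0.007,0.08,1],[0,0,0,-0.002,0.007,0.115,1],[0,0,0,-0.002,0.007,0.135,1],[0,0,0,-0.002,0.007,0.147,1]]'
python3 -m crank '[[0,0,0,0,0,0,1],[0,0,0,0,0,0,1],[0,0,0,0,0.003,0,0.7],[0,0,0,0,0.004,0,0.5],[0,0,0,0,0.004,0,0.3]]'
python3 -m crank '[[0,0,0,0,0,0,0.3],[0,0,0,0,0,0,0.3],[0,0,0,0,0,0,0.3],[0,0,0,0,-0.003,0,0.3],[0,0,0,0,-0.006,0,0.3]]'
python3 -m crank '[[0,0,0,0,0,0,0.3],[0,0,0,0,0,0,0.3],[0,0,0,0,0,0,0.3]]'
```

```text
time_s: 7.87
position: [0.6259, 0.0957, 0.0803]
tool_rot: [-0.003, 0.006, 1.0, -0.001]
wrist_force: [0.5, -0.0, 0.1]
grip_width: 0.999
grasp_force: 0.0
time_s: 8.28
position: [0.6296, 0.1009, 0.086]
tool_rot: [0.001, 0.006, 1.0, 0.0]
wrist_force: [0.2, -3.8, 2.7]
grip_width: 0.601
grasp_force: 2.2
time_s: 8.7
position: [0.6297, 0.0965, 0.0863]
tool_rot: [0.002, 0.005, 1.0, 0.001]
wrist_force: [-0.6, 3.0, 5.8]
grip_width: 0.42
grasp_force: 32.9
time_s: 8.95
position: [0.6297, 0.0952, 0.0863]
tool_rot: [0.002, 0.006, 1.0, 0.001]
wrist_force: [-0.9, 1.0, 7.1]
grip_width: 0.422
grasp_force: 31.7
```

```bash
python3 -m crank '[[0,0,0,0,-0.001,0,0.3],[0,0,0,0,-0.001,0,0.3],[0,0,0,0,-0.001,0,0.6],[0,0,0,0,-0.001,0,0.8],[0,0,0,0,-0.005,0,1]]'
python3 -m crank '[[0,0,0,0,-0.004,0,1],[0,0,0,0,-0.004,0,1],[0,0,0,0,-0.004,-0.03,1],[0,0,0,0,-0.004,-0.07,1],[0,0,0,0,-0.004,-0.11,1]]'
python3 -m crank '[[0,0,0,0,0,-0.03,1],[0,0,0,0,0,-0.034,1],[0,0,0,0,0,-0.034,1],[0,0,0,0,0,-0.034,1],[0,0,0,0,0,-0.034,1]]'
python3 - <<'E'
from h import *
w=imaging.capture("wrist");w=imaging.capture("wrist");cv2.imwrite("pics/w6.png",w["image"]);np.savez("w6",T=w["T"],K=w["intrinsics"]);print(read_state()["position"])
o=np.zeros((600,800,3),np.uint8)
o[:400]=cv2.resize(w["image"][150:300,150:450],(800,400),interpolation=3);cv2.imwrite("pics/c6.png",o[:400])
for c in(450,):print([(x,np.round(atz(w,(245,x),.115),4)[1]) for x in(290,300,360,370)])
E
```

```text
time_s: 9.37
position: [0.6282, 0.0902, 0.0843]
tool_rot: [0.0, 0.006, 1.0, 0.001]
wrist_force: [-0.6, 0.2, 0.8]
grip_width: 0.832
grasp_force: 0.0
time_s: 9.78
position: [0.6273, 0.0853, 0.1945]
tool_rot: [-0.002, 0.006, 1.0, 0.0]
wrist_force: [1.0, 0.5, -0.4]
grip_width: 1.001
grasp_force: 0.0
time_s: 10.2
position: [0.6271, 0.0849, 0.2265]
tool_rot: [-0.002, 0.006, 1.0, -0.0]
wrist_force: [-1.0, -0.1, -0.9]
grip_width: 1.002
grasp_force: 0.0
[0.62728257 0.08502843 0.22640666]
[(290, np.float64(0.0653)), (300, np.float64(0.0717)), (360, np.float64(0.11)), (370, np.float64(0.1164))]
```

View pics/c6.png

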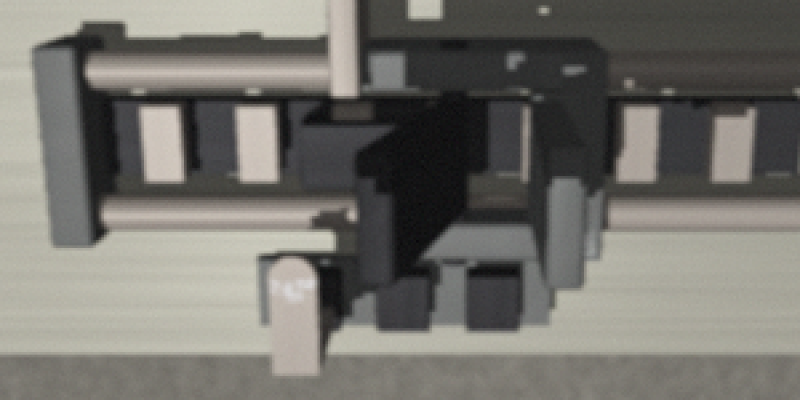

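Lever released: span is 85 px, and post outer face at y 0.116 gives about 0.119 travel. The plugs (397, 293 and 494, 300) lie on the post side of the pointer tab (295, 310), so this is the marked notch. Next I measure the crate and joints by numbers only.

```bash
cat >> h.py <<'E'
def crate(n="top"):
    p=imaging.capture(n);h=cv2.cvtColor(p["image"],40)
    m=cv2.inRange(h,(105,120,60),(130,255,255))
    c=[c for c in cv2.findContours(m,0,2)[0] if cv2.contourArea(c)>300]
    out=[]
    for k in c:
        w=np.array([atz(p,(v[0][1],v[0][0]),.061)[:2] for v in cv2.convexHull(k)]).astype(np.float32)
        r=cv2.minAreaRect(w)
        if .33<r[0][0]<.6 and -.3<r[0][1]<.1: out.append((np.round(r[0],4),np.round(r[1],4),round(r[2],1)))
    return out
E
python3 - <<'E'
from h import *
print(np.round(read_state()["joint_pos"],3),crate(),crate("scene"))
E
```

```text
[-0.012  0.721 -0.362  1.536  0.293  0.942  1.094] [] [(array([ 0.5353, -0.1115]), array([0.2192, 0.0857]), 84.1)]
```

```bash
python3 -m crank '[[0,0,0,0.08,-0.178,0,1],[0,0,0,0.08,-0.178,0,1],[0,0,0,0.08,-0.178,0,1],[0,0,0,0.08,-0.178,0,1],[0,0,0,0.08,-0.178,0,1]]' >/dev/null
python3 -m crank '[[0,0,0,0.08,-0.178,0,1],[0,0,0,0.08,-0.178,0,1],[0,0,0,0.08,-0.178,0,1],[0,0,0,0.08,-0.178,0,1],[0,0,0,0.08,-0.178,0,1]]' >/dev/null
for i in 1 2 3; do python3 -m crank '[[0,0,-0.12,0,0,0,1],[0,0,-0.24,0,0,0,1],[0,0,-0.36,0,0,0,1],[0,0,-0.48,0,0,0,1],[0,0,-0.524,0,0,0,1]]'; done | tail -6
python3 - <<'E'
from h import *
print(np.round(read_state()["joint_pos"],3),np.round(tool([1,0,0]),3),np.round(tool([0,1,0]),3))
for n in("top","scene"):
    p=imaging.capture(n);im=p["image"];h=cv2.cvtColor(im,40);cv2.imwrite(f"pics/{n}7.png",im)
    for X in([.4,-.06,.061],[.54,-.21,.061],[.52,-.045,.061],[.411,-.223,.061],[.458,-.052,.061],[.475,-.219,.061]):
        r,c=map(int,proj(p,X));print(n,X,r,c,h[r-1:r+2,c-1:c+2].reshape(-1,3).tolist()[::3])
E
```

```text
time_s: 12.48
position: [0.4639, -0.2698, 0.2279]
tool_rot: [0.001, -0.704, 0.71, -0.0]
wrist_force: [1.2, 0.5, -1.0]
grip_width: 0.995
grasp_force: 0.0
[ 1.117  0.894 -1.312  1.81   0.931  1.22   2.649] [-0.008 -1.     0.001] [-1.     0.008  0.001]
top [0.4, -0.06, 0.061] 286 328 [[112, 82, 109], [111, 73, 105], [109, 66, 96]]
top [0.54, -0.21, 0.061] 241 377 [[108, 26, 170], [109, 79, 162], [110, 118, 141]]
top [0.52, -0.045, 0.061] 247 323 [[27, 15, 170], [33, 14, 168], [30, 15, 158]]
top [0.411, -0.223, 0.061] 283 381 [[112, 91, 76], [110, 25, 91], [36, 10, 131]]
top [0.458, -0.052, 0.061] 267 325 [[0, 3, 83], [30, 6, 87], [60, 6, 87]]
top [0.475, -0.219, 0.061] 262 380 [[110, 77, 73], [113, 75, 75], [113, 87, 73]]
scene [0.4, -0.06, 0.061] 214 351 [[110, 128, 137], [110, 210, 237], [111, 197, 203]]
scene [0.54, -0.21, 0.061] 206 271 [[36, 8, 170], [27, 14, 178], [113, 110, 167]]
scene [0.52, -0.045, 0.061] 238 317 [[23, 40, 109], [111, 147, 168], [106, 202, 255]]
scene [0.411, -0.223, 0.061] 183 308 [[53, 6, 178], [40, 8, 181], [90, 6, 171]]
scene [0.458, -0.052, 0.061] 226 335 [[19, 20, 182], [111, 95, 205], [109, 211, 243]]
scene [0.475, -0.219, 0.061] 194 290 [[45, 9, 179], [45, 8, 182], [109, 61, 146]]
```

Joint 7 is at its limit this way round, so I turn half a turn back to the equivalent orientation.

```bash
sed -i 's/(105,120,60)/(103,60,40)/' h.py
for i in 1 2 3 4 5 6; do python3 -m crank '[[0,0,0.12,0,0,0,1],[0,0,0.24,0,0,0,1],[0,0,0.36,0,0,0,1],[0,0,0.48,0,0,0,1],[0,0,0.524,0,0,0,1]]'; done | tail -6
python3 - <<'E'
from h import *
print(np.round(read_state()["joint_pos"],3),np.round(tool([1,0,0]),3),np.round(tool([0,1,0]),3))
print(crate(),crate("scene"))
E
```

```text
time_s: 15.08
position: [0.4647, -0.2691, 0.2292]
tool_rot: [0.002, 0.714, 0.7, 0.0]
wrist_force: [0.0, 0.5, 0.9]
grip_width: 1.003
grasp_force: 0.0
[ 0.737  0.606 -0.486  1.828  0.383  0.798  0.033] [0.021 1.    0.003] [ 1.    -0.021 -0.002]
[(array([ 0.4682, -0.1344]), array([0.1323, 0.172 ]), 6.6)] [(array([ 0.4862, -0.1138]), array([0.1664, 0.2086]), 6.3)]
```

```bash
python3 -m crank '[[0,0,-0.01,0,0.004,0.04,1],[0,0,-0.01,0,0.004,0.08,1],[0,0,-0.01,0,0.004,0.12,1],[0,0,-0.01,0,0.004,0.15,1],[0,0,-0.01,0,0.004,0.17,1]]' >/dev/null
python3 -m crank '[[0,0,0,0,0,0.02,1],[0,0,0,0,0,0.035,1],[0,0,0,0,0,0.042,1],[0,0,0,0,0,0.042,1],[0,0,0,0,0,0.042,1]]'
python3 -m crank '[[0,0,0,0.008,0,0,1],[0,0,0,0.016,0,0,1],[0,0,0,0.024,0,0,1],[0,0,0,0.028,0,0,1],[0,0,0,0.032,0,0,1]]'
python3 -m crank '[[0,0,0,0.004,0,0,1],[0,0,0,0.008,0,0,1],[0,0,0,0.012,0,0,1],[0,0,0,0.016,0,0,1],[0,0,0,0.020,0,0,1]]'
python3 - <<'E'
from h import *
print(np.round(tool([1,0,0]),3),read_state()["position"],read_state()["wrist_force"]);print(crate())
E
```

```text
time_s: 16.02
position: [0.4686, -0.269, 0.0168]
tool_rot: [0.001, 0.708, 0.706, 0.0]
wrist_force: [-0.0, -0.3, 0.9]
grip_width: 0.999
grasp_force: 0.0
time_s: 16.43
position: [0.4681, -0.2376, 0.0169]
tool_rot: [0.001, 0.708, 0.706, -0.001]
wrist_force: [-1.6, -6.9, 2.8]
grip_width: 1.004
grasp_force: 3.3
time_s: 16.85
position: [0.4662, -0.2201, 0.0167]
tool_rot: [0.0, 0.709, 0.705, -0.003]
wrist_force: [-3.3, -7.4, 4.1]
grip_width: 1.001
grasp_force: 3.5
[ 0.005  1.    -0.004] [ 0.46616047 -0.22013423  0.01673012] [-3.2582666  -7.39390299  4.10154417]
[(array([ 0.4738, -0.1186]), array([0.1328, 0.169 ]), 2.6)]
```

```bash
python3 -m crank '[[0,0,0,0.006,0,0,1],[0,0,0,0.012,0,0,1],[0,0,0,0.018,0,0,1],[0,0,0,0.024,0,0,1],[0,0,0,0.030,0,0,1]]'
python3 -m crank '[[0,0,0,0.006,0,0,1],[0,0,0,0.012,0,0,1],[0,0,0,0.018,0,0,1],[0,0,0,0.024,0,0,1],[0,0,0,0.030,0,0,1]]'
python3 - <<'E'
from h import *
print(np.round(tool([1,0,0]),3),read_state()["position"]);print(crate())
E
```

```text
time_s: 17.32
position: [0.4678, -0.1892, 0.0165]
tool_rot: [0.001, 0.709, 0.705, -0.002]
wrist_force: [-1.0, -4.7, -0.8]
grip_width: 0.998
grasp_force: 2.9
time_s: 17.73
position: [0.468, -0.1592, 0.0165]
tool_rot: [0.001, 0.709, 0.705, -0.002]
wrist_force: [-0.2, -6.1, 0.0]
grip_width: 0.999
grasp_force: 2.9
[ 0.006  1.    -0.001] [ 0.4680119  -0.15917341  0.01651577]
[(array([ 0.4769, -0.0504]), array([0.1323, 0.1494]), 0.7)]
```

```bash
python3 -m crank '[[0,0,0,0.004,0,0,1],[0,0,0,0.008,0,0,1],[0,0,0,0.012,0,0,1],[0,0,0,0.016,0,0,1],[0,0,0,0.019,0,0,1]]'
python3 -m crank '[[0,0,0,0.001,0,0,1],[0,0,0,0.002,0,0,1],[0,0,0,0.003,0,0,1],[0,0,0,0.004,0,0,1],[0,0,0,0.005,0,0,1]]'
python3 - <<'E'
from h import *
print(crate())
E
```

```text
time_s: 18.2
position: [0.4684, -0.1398, 0.0165]
tool_rot: [0.001, 0.709, 0.705, -0.001]
wrist_force: [-0.6, -5.4, -0.1]
grip_width: 0.999
grasp_force: 3.1
time_s: 18.62
position: [0.4683, -0.1352, 0.0165]
tool_rot: [0.001, 0.709, 0.705, -0.001]
wrist_force: [-0.2, -6.0, 0.5]
grip_width: 0.996
grasp_force: 3.1
[(array([ 0.4781, -0.0249]), array([0.1292, 0.147 ]), 0.7)]
```

```bash
python3 -m crank '[[0,0,0,0.001,0,0,1],[0,0,0,0.002,0,0,1],[0,0,0,0.003,0,0,1],[0,0,0,0.003,0,0,1],[0,0,0,0.003,0,0,1]]'
python3 - <<'E'
from h import *
t=imaging.capture("top");im=t["image"]
# column profile across the front gap at rows where crate & blade lie (x=.41..)
for x in(.42,.45,.48,.51):
    print(x,[ (y,im[tuple(int(round(v)) for v in proj(t,[x,y,.06]))].tolist()) for y in np.arange(.035,.075,.003).round(3)])
E
```

```text
time_s: 19.08
position: [0.4684, -0.1318, 0.0165]
tool_rot: [0.001, 0.709, 0.705, -0.001]
wrist_force: [-1.3, -6.0, 0.6]
grip_width: 0.997
grasp_force: 2.7
0.42 [(np.float64(0.035), [156, 94, 62]), (np.float64(0.038), [159, 95, 63]), (np.float64(0.041), [151, 92, 59]), (np.float64(0.044), [145, 87, 57]), (np.float64(0.047), [137, 91, 69]), (np.float64(0.05), [130, 113, 108]), (np.float64(0.053), [140, 143, 147]), (np.float64(0.056), [159, 164, 170]), (np.float64(0.059), [148, 153, 157]), (np.float64(0.062), [107, 112, 111]), (np.float64(0.065), [90, 94, 94]), (np.float64(0.068), [117, 124, 123]), (np.float64(0.071), [151, 160, 161]), (np.float64(0.074), [162, 172, 172])]
0.45 [(np.float64(0.035), [107, 70, 55]), (np.float64(0.038), [126, 80, 54]), (np.float64(0.041), [135, 82, 56]), (np.float64(0.044), [135, 83, 57]), (np.float64(0.047), [140, 97, 81]), (np.float64(0.05), [138, 126, 124]), (np.float64(0.053), [155, 159, 165]), (np.float64(0.056), [151, 157, 163]), (np.float64(0.059), [119, 125, 129]), (np.float64(0.062), [89, 93, 94]), (np.float64(0.065), [89, 93, 93]), (np.float64(0
[... 441 characters left out ...]
t64(0.062), [98, 102, 104]), (np.float64(0.065), [86, 90, 91]), (np.float64(0.068), [113, 119, 119]), (np.float64(0.071), [145, 153, 155]), (np.float64(0.074), [156, 164, 166])]
0.51 [(np.float64(0.035), [146, 87, 58]), (np.float64(0.038), [157, 94, 62]), (np.float64(0.041), [147, 90, 60]), (np.float64(0.044), [130, 78, 54]), (np.float64(0.047), [131, 84, 62]), (np.float64(0.05), [132, 104, 94]), (np.float64(0.053), [132, 130, 133]), (np.float64(0.056), [148, 154, 160]), (np.float64(0.059), [140, 146, 151]), (np.float64(0.062), [101, 104, 108]), (np.float64(0.065), [86, 88, 88]), (np.float64(0.068), [111, 118, 117]), (np.float64(0.071), [148, 155, 156]), (np.float64(0.074), [156, 164, 166])]
```

```bash
for i in 1; do python3 -m crank '[[0,0,0,0.001,0,0,1],[0,0,0,0.001,0,0,1],[0,0,0,0.001,0,0,1]]' | grep -E "pos|wrist"; python3 -m crank '[[0,0,0,0.001,0,0,1],[0,0,0,0.001,0,0,1],[0,0,0,0.001,0,0,1]]'| grep -E "pos|wrist"; python3 -m crank '[[0,0,0,0.001,0,0,1],[0,0,0,0.001,0,0,1],[0,0,0,0.001,0,0,1]]'| grep -E "pos|wrist"; done
```

```text
position: [0.4683, -0.1309, 0.0165]
wrist_force: [-0.2, -5.4, -0.1]
position: [0.4683, -0.13, 0.0165]
wrist_force: [-0.0, -6.0, 0.7]
position: [0.4682, -0.1299, 0.0165]
wrist_force: [0.1, -7.1, 0.3]
```

```bash
python3 -m crank '[[0,0,0,0.001,0,0,1],[0,0,0,0.001,0,0,1],[0,0,0,0.001,0,0,1]]' | grep -E "pos|wrist"; python3 -m crank '[[0,0,0,0.001,0,0,1],[0,0,0,0.001,0,0,1],[0,0,0,0.001,0,0,1]]'| grep -E "pos|wrist"; python3 -m crank '[[0,0,0,0.001,0,0,1],[0,0,0,0.001,0,0,1],[0,0,0,0.001,0,0,1]]'| grep -E "pos|wrist"
```

```text
position: [0.4679, -0.1297, 0.0165]
wrist_force: [-0.6, -9.3, 0.3]
position: [0.4677, -0.1296, 0.0166]
wrist_force: [-0.6, -11.8, 0.3]
position: [0.4674, -0.1295, 0.0166]
wrist_force: [-1.6, -11.6, 0.6]
```

```bash
python3 -m crank '[[0,0,0,0.001,0,0,1],[0,0,0,0.002,0,0,1],[0,0,0,0.002,0,0,1]]' | grep -E "pos|wrist"; python3 -m crank '[[0,0,0,0.001,0,0,1],[0,0,0,0.002,0,0,1],[0,0,0,0.002,0,0,1]]'| grep -E "pos|wrist"
python3 - <<'E'
from h import *
print(crate())
E
python3 -m crank '[[0,0,0,-0.01,0,0,1],[0,0,0,-0.02,0,0,1],[0,0,0,-0.04,0,0,1],[0,0,0,-0.07,0,0,1],[0,0,0,-0.07,0,0,1]]'| grep -E "pos|wrist"
python3 -m crank '[[0,0,0,0,0,-0.04,1],[0,0,0,0,0,-0.08,1],[0,0,0,0,0,-0.12,1],[0,0,0,-0.04,0,-0.15,1],[0,0,0,-0.08,0,-0.15,1]]'| grep -E "pos|wrist"
python3 - <<'E'
from h import *
print(crate())
t=imaging.capture("top");s=imaging.capture("scene");cv2.imwrite("pics/t9.png",t["image"])
# blade/crate boundary along the front: red-channel (grey blade) step
for p in(t,s):
  for x in(.42,.45,.48,.51):
    ys=np.arange(.03,.08,.0005);v=np.array([cv2.getRectSubPix(p["image"],(1,1),tuple(map(float,proj(p,[x,y,.06])[::-1])))[0,0].astype(int) for y in ys]);d=v[:,0]-v[:,2]
    print(x,"edge",ys[np.argmax(d<30)],"darkest r after .045",[(round(float(ys[i]),3),int(v[i,2]),int(d[i])) for i in range(28,60,4)])
E
```

```text
position: [0.4672, -0.1294, 0.0166]
wrist_force: [-1.4, -17.5, -1.4]
position: [0.4672, -0.1294, 0.0167]
wrist_force: [-1.6, -20.6, -1.4]
[(array([ 0.478 , -0.0172]), array([0.1292, 0.1379]), 0.7)]
position: [0.4675, -0.1967, 0.0164]
wrist_force: [0.4, -1.6, -0.2]
position: [0.4722, -0.2614, 0.171]
wrist_force: [1.1, -1.7, -0.2]
[(array([ 0.4773, -0.0322]), array([0.1691, 0.1331]), 89.2)]
0.42 edge 0.05350000000000002 darkest r after .045 [(0.044, 62, 90), (0.046, 65, 88), (0.048, 72, 85), (0.05, 90, 73), (0.052, 115, 50), (0.054, 142, 22), (0.056, 160, 3), (0.058, 164, -7)]
0.45 edge 0.03 darkest r after .045 [(0.044, 58, 75), (0.046, 61, 79), (0.048, 71, 75), (0.05, 96, 61), (0.052, 122, 42), (0.054, 149, 17), (0.056, 156, 2), (0.058, 154, -7)]
0.48 edge 0.05250000000000002 darkest r after .045 [(0.044, 61, 84), (0.046, 61, 79), (0.048, 73, 70), (0.05, 96, 52), (0.052, 125, 30), (0.054, 150, 9), (0.056, 158, -4), (0.058, 151, -10)]
0.51 edge 0.03 darkest r after .045 [(0.044, 59, 82), (0.046, 58, 77), (0.048, 70, 70), (0.05, 89, 55), (0.052, 117, 28), (0.054, 142, 8), (0.056, 157, -5), (0.058, 153, -7)]
0.42 edge 0.05700000000000002 darkest r after .045 [(0.044, 45, 137), (0.046, 44, 167), (0.048, 46, 171), (0.05, 47, 199), (0.052, 43, 189), (0.054, 43, 146), (0.056, 110, 58), (0.058, 211, -5)]
0.45 edge 0.03 darkest r after .045 [(0.044, 67, 28), (0.046, 51, 60), (0.048, 45, 112), (0.05, 47, 177), (0.052, 46, 197), (0.054, 59, 111), (0.056, 118, 32), (0.058, 202, -2)]
0.48 edge 0.031 darkest r after .045 [(0.044, 181, -9), (0.046, 169, -5), (0.048, 110, 82), (0.05, 59, 176), (0.052, 44, 152), (0.054, 45, 80), (0.056, 138, 20), (0.058, 228, -12)]
0.51 edge 0.03 darkest r after .045 [(0.044, 91, 3), (0.046, 62, 40), (0.048, 46, 111), (0.05, 47, 178), (0.052, 46, 171), (0.054, 59, 86), (0.056, 116, 28), (0.058, 198, -1)]
```

```bash
python3 -m crank '[[0,0,0,0,0,0,1],[0,0,0,0,0,0,1],[0,0,0,0,0,0,1],[0,0,0,0,0,0,1],[0,0,0,0,0,0,1]]' | head -2; python3 -c "
from cell import job;print(job.job_done())"
```

```text
time_s: 22.58
position: [0.4683, -0.2634, 0.1654]
the job is handed in; nothing more can be done
None
```

The stop is in the pointer's notch (0.120) with the lever released, and the crate is flush and square against the blade by my measurements; I handed the job in at about 22.6 s, and no verdict was returned.

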